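# Switch on the eye laser for the next patient

### The arm

A 6-joint arm with a two-finger parallel gripper is mounted at the origin on the work surface. World frame = base frame: x ahead of the robot, y to its left, z up, the work surface at z = 0. Lengths are in m, angles in rad, forces in N, time in s.
With the tool pointing down it reaches from about 0.275 to 0.775 m from the base axis. Payload 14.6 kg.
Tool frame: the origin (TCP) lies midway between the tips of the shut fingers; the grasp point (between the pads) lies env.grasp_offset behind it (env.grasp_offset is the distance from the TCP to the grasp point, in m); x points along the fingers, y is the direction in which the jaws open and shut, and the axes are right-handed (so a half turn about x gives the same grasp; the last joint's range is limited). The gripper opens to 85 mm and grips with 20 to 120 N. Pads are 22 mm wide; open, the fingers measure 114 mm over their backs; the gripper's body (76 mm by 85 mm) begins 54 mm behind the grasp point. The pads swing forward as they close: fully open they stand 13 mm farther back than shut.
Start: joints at [1.055, 0.263, -0.048, 1.259, 0, 1.415], TCP at [0.185, 0.491, 0.231] pointing down, gripper open.
Joint ranges: [-2.65, 2.65], [-0.89, 1.7], [-1.18, 1.37], [-2.13, 2.11], [-1.35, 1.29], [-3.14, 3.14]. Speed limits (rad/s): [1.89, 1.89, 2.57, 2.79, 3.14, 3.14].

### API

Orientations are given as a unit quaternion [w, x, y, z].
In Python, from bench import env gives the robot as it stands.
- The arm moves only by the tool play_rows, never from a script. Its argument "series" is a list of rows, each a list of 2 entries, a list of its own where there are three numbers: the shift along the tool's x, y, z in m, then the turn, a rotation vector about the tool's x, y, z in rad. In form: [[[x, y, z], [wx, wy, wz]], ...]. A call has 1 to 5 rows; each row is the pose to reach, as a shift and turn from the pose commanded when the call began, along the tool's axes at that moment; what a row does not reach only later rows make up. A row lasts 1/8 s, in which the tool goes at most 62.5 mm and 10.7 degrees, less where a joint would pass 70% of its speed; a pose out of reach is approached as far as the arm can. A call with a gripper value outside its range is refused whole. "grip" is the opening, from 0 (shut) to 1 (fully open), set as the call begins (left out, the last holds). The fingers move at their own pace and stop on an object; "grip_force" is the grip in N (left out, the last holds). Time passes only in rows, so rows that repeat a pose let the fingers close. It gives the time, the measured TCP pose, the force and the opening at its end, in the units of the state.
- env.get_state(): the state, without advancing time (a new reading comes with each control period).
- env.grab_frame(name): name is "scene" or "side" or "wrist"; returns the picture (480x640x3 uint8, red, green, blue); there is no depth.
- env.calibration(name): a dict with "fx", "fy", "cx", "cy" (pixels), "R" (3x3) and "t" (3): a world point X has camera coordinates R X + t. Camera axes: x right, y down, z forward; pixel columns grow to the right and rows downward; lengths in m; the calibration is good to about 2 mm. A picture is of the moment at which its call begins: read the wrist's pose just before it. calibration takes no time and is no camera call; for the wrist camera it gives the pose at the moment of the call.
- env.close_job(): hands the job in, once; it reports no verdict.
Trained networks look in the newest picture that a camera, given by its name, has taken for a name from the list of things; names that differ only in an ending like _2 or _b are one class to them, and where a whole thing is asked for, a point or a joint stands for the part that bears it (a point fixed in the world has none). Each returns a list of dicts, best first, with "confidence" (0 to 1); they miss things now and then, are a little off and sometimes report something else, mostly with a low value. They report only what shows in the picture. A call takes as long as a camera call.
- env.recognise(camera, label): "location" ([x, y, z] in m, in world coordinates, good to about 4 mm: the middle of the surface that is visible of it).
- env.trace(camera, label): "region" (480x640 bool, what is visible of it).
- env.spot_point(camera, label): "location" ([x, y, z] in m, in world coordinates, good to about 4 mm: a listed point, or the origin of a listed thing).
The state is a dict: "time": time; "joint_positions": joint angles; "qvel": joint speeds; "tau": joint torques, N m; "eef_pos": TCP position; "eef_rot": TCP orientation; "wrist_force": force on the tool from outside, world axes, zero at the start; "torque": the same for the moment, N m; "opening": opening from 0.0 (shut) to 1.0 (fully open).
Only numpy, scipy, OpenCV 4.12 (cv2) and the standard library are available. Lean on these libraries where they do the work, as an engineer would, in place of code of your own. Each camera call takes 0.05 s, during which the arm holds its last target.

### The job

Switch on the eye laser for the next patient: push in the switch on the white power box, then on the dark console the long bar key, then the small round key, in that order, each with a light fingertip push of about a centimetre, after which it stays in by itself; never press hard. Leave the square key and the large round key standing out, and do not pick up, tip or shift anything else on the table.

Things in the scene. Friction and masses are not known exactly. Their poses are not given: they have to be found in the camera images.
- console: Dark grey control console, fixed to the table: key deck 200 mm (its x) by 190 mm (its y) by 45 mm high, origin at the centre of its underside; at the back (its +x) a sloping blue screen rises to about 75 mm. Four white keys, alike but for shape and size, stand on the front of the deck in a 2 by 2 pattern, 68 mm (x) and 80 mm (y) apart; which key is where changes.
- power_box: White power box, fixed to the table, 110 x 110 x 60 mm high, origin at the centre of its underside; one push switch on its top. The box and the console stand left and right on the table, either way round.
- power_switch (a joint): The only switch on the power box: white plastic, a round mushroom cap 32 mm across on a thinner neck, top 24 mm above its 44 mm square, 3 mm thick black bezel in the middle of the box's top. Slides straight down. Joint in m: 0 to 0.001 at the start = out; 3 N start it, 6 N take it to 0.010 = in, where it stays by itself; pushed on to its hard stop at 0.016 it comes back to 0.010 or 0.011.
- power_switch_top (a point): Centre of the top face of power switch, moves with it; about 87 mm above the table while standing out, 77 mm when in.
- bar_key (a joint): The long bar key of the console: white plastic, 14 mm by 38 mm (long side along the console's y), standing 22 mm above its 44 mm square, 3 mm thick black bezel. Slides straight down. Joint in m: 0 to 0.001 at the start = out; 3 N start it, 6 N take it to 0.010 = in, where it stays by itself; pushed on to its hard stop at 0.016 it comes back to 0.010 or 0.011.
- bar_key_top (a point): Centre of the top face of bar key, moves with it; about 70 mm above the table while standing out, 60 mm when in.
- small_round_key (a joint): The small round key of the console: white plastic disc 18 mm across, standing 22 mm above its 44 mm square, 3 mm thick bezel. Slides straight down. Joint in m: 0 to 0.001 at the start = out; 3 N start it, 6 N take it to 0.010 = in, where it stays by itself; pushed on to its hard stop at 0.016 it comes back to 0.010 or 0.011.
- small_round_key_top (a point): Centre of the top face of small round key, moves with it; about 70 mm above the table while standing out, 60 mm when in.
- large_round_key (a joint): The large round key of the console: white plastic disc 38 mm across, standing 22 mm above its bezel. To be left standing out. Slides straight down. Joint in m: 0 to 0.001 at the start = out; 3 N start it, 6 N take it to 0.010 = in, where it stays by itself; pushed on to its hard stop at 0.016 it comes back to 0.010 or 0.011.
- large_round_key_top (a point): Centre of the top face of large round key, moves with it; about 70 mm above the table while standing out, 60 mm when in.
- square_key (a joint): The square key of the console: white plastic, 24 mm by 24 mm, standing 22 mm above its bezel. To be left standing out. Slides straight down. Joint in m: 0 to 0.001 at the start = out; 3 N start it, 6 N take it to 0.010 = in, where it stays by itself; pushed on to its hard stop at 0.016 it comes back to 0.010 or 0.011.
- square_key_top (a point): Centre of the top face of square key, moves with it; about 70 mm above the table while standing out, 60 mm when in.
- case_a: Bystander, loose: black round lens case, 66 mm across, 34 mm high, in front of the power box. Origin at the centre of its underside.
- case_b: Bystander, loose: the same black lens case, behind the gap between the two boxes. Origin at the centre of its underside.
- drops: Bystander, loose: small white eye-drop bottle, 28 mm across, 62 mm high, in the gap between the two boxes. Origin at the centre of its underside.
- penlight: Bystander, loose: steel penlight, 120 mm long, 13 mm thick, lying behind the power box. Origin at the centre of its underside.
- eye_lens: Bystander, loose: black cone-shaped hand-held eye lens, 42 mm across, 32 mm high, in front of the console. Origin at the centre of its underside.

How it is judged:
By the outcome, as a careful person would: the job done as asked, in the order asked, and still so for the second after the job is handed in, with the robot touching nothing.
It also fails if it takes over 43 s, if anything falls off the work surface, if the arm or the gripper's body presses on something with over 40 N, if the wrist force passes 120 N, or if a joint passes its speed limit or range.

## Working session

There is one attempt and no reset: what is moved stays moved. The work goes in short steps, Python scripts to look and compute and a tool call to move; the robot and the scene stay as the last step left them, time stands still between calls to the robot, and variables do not carry over. Pictures are saved under pics/ and viewed, and the job is handed in when it is done.

Besides the shell and the picture viewer there is one more tool, called after "Emit:" as name(argument=value, ...) on one line, values as JSON. play_rows: Moves the arm, as the interface text tells. Its arguments: {"type":"object","properties":{"series":{"type":"array"},"grip":{"type":"number"},"grip_force":{"type":"number"}},"required":["series"]}

```bash
mkdir -p pics; python3 - <<'E'
from bench import env
import cv2
s=env.get_state()
for k in s: print(k,s[k])
print(env.grasp_offset)
for c in ["scene","side","wrist"]:
    im=env.grab_frame(c); cv2.imwrite(f"pics/{c}0.png",im[:,:,::-1])
for c in ["scene"]:
  for l in ["power_switch_top","bar_key_top","small_round_key_top","large_round_key_top","square_key_top","console","power_box","drops"]:
    print(c,l,[(r["location"],r["confidence"]) for r in env.spot_point(c,l)[:2]])
E
```

```text
time 0.0
joint_positions [ 1.05472039e+00  2.63520189e-01 -4.89120337e-02  1.25939532e+00
  2.20779427e-05  1.41553712e+00]
qvel [-2.12203672e-03 -8.85378717e-04  6.94161668e-04  8.57508626e-05
  2.67126298e-04 -9.61747066e-04]
tau [-5.70775301e-03 -6.37608075e+01  3.84563076e+01  1.37366165e-02
 -3.99345790e-04  1.75866967e-05]
eef_pos [0.18519408 0.49097345 0.23083565]
eef_rot [ 0.69550323  0.12653542  0.69575817 -0.12721877]
wrist_force [ 0.35935619 -0.32185636  0.54198367]
torque [-0.02915062 -0.02864961 -0.00481512]
opening 0.9958641925297734
0.0187
scene power_switch_top [([0.5331, 0.213, 0.088], 0.89)]
scene bar_key_top [([0.5219, -0.2055, 0.0706], 0.67), ([0.534, -0.0198, 0.0046], 0.22)]
scene small_round_key_top [([0.4556, -0.1855, 0.0672], 0.52), ([0.472, -0.1095, 0.0719], 0.5)]
scene large_round_key_top []
scene square_key_top [([0.4544, -0.1881, 0.0658], 0.47)]
scene console [([0.5327, -0.1686, -0.0007], 0.86)]
scene power_box [([0.4558, -0.1887, 0.0669], 0.68), ([0.5275, 0.2149, -0.0008], 0.57)]
scene drops [([0.5362, -0.0196, 0.0027], 0.92), ([0.5269, 0.2163, -0.0001], 0.56)]
```

View pics/scene0.png

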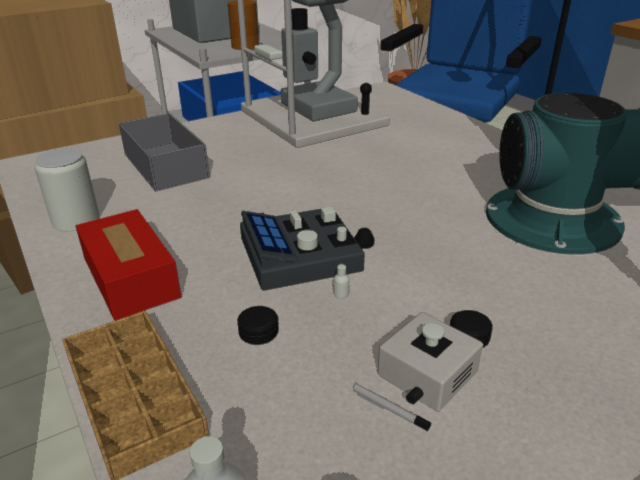

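View pics/side0.png

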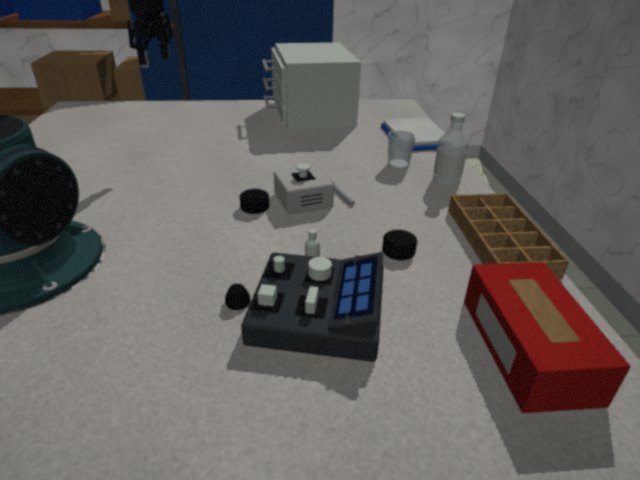

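View pics/wrist0.png

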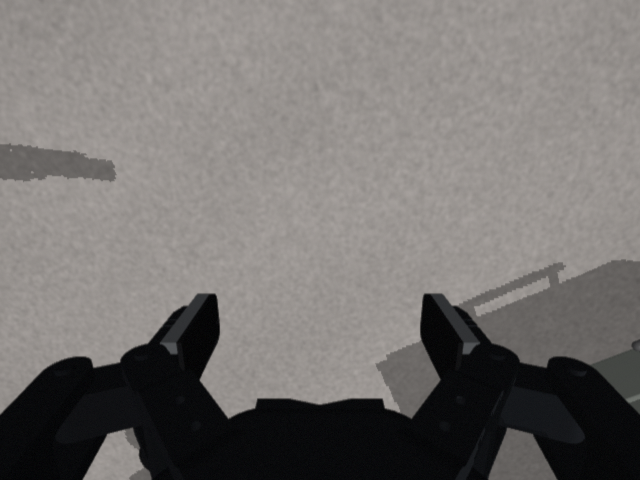

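The scene view shows, on the console, the bar key at (296,220), the square key at (328,214), the large round key at (307,240) and the small round key at (341,234). The power switch is at (433,332). Next I'll refine the positions from both views.

```bash
cat > h.py <<'E'
from bench import env
import cv2, numpy as np
from scipy.spatial.transform import Rotation as Ro
def proj(c,P):
    k=env.calibration(c); p=np.array(k["R"])@np.array(P)+np.array(k["t"])
    return np.array([k["fx"]*p[0]/p[2]+k["cx"],k["fy"]*p[1]/p[2]+k["cy"]])
def back(c,uv,z):
    k=env.calibration(c);R=np.array(k["R"]);t=np.array(k["t"])
    d=R.T@np.array([(uv[0]-k["cx"])/k["fx"],(uv[1]-k["cy"])/k["fy"],1]);o=-R.T@t
    return o+d*(z-o[2])/d[2]
E
python3 - <<'E'
from h import *
for c,b in [("scene",(235,195,150,100)),("side",(235,240,160,120)),("scene",(370,300,120,110)),("side",(260,150,100,70))]:
    im=cv2.imread(f"pics/{c}0.png");x,y,w,h=b
    cv2.imwrite(f"pics/z_{c}_{x}.png",cv2.resize(im[y:y+h,x:x+w],None,fx=5,fy=5,interpolation=cv2.INTER_CUBIC))
for n,P in dict(bar=[.5219,-.2055,.07],sq=[.4545,-.188,.07],sm=[.472,-.1095,.07],sw=[.5331,.213,.087]).items():
    print(n,proj("scene",P),proj("side",P))
print(env.get_state()["time"])
q=env.get_state()["eef_rot"];print(Ro.from_quat([q[1],q[2],q[3],q[0]]).as_matrix().round(3))
E
```

```text
bar [294.64407223 214.88050463] [312.4963926  293.59085942]
sq [328.41443081 209.56803543] [266.65659035 287.97659856]
sm [342.81143173 229.08122386] [277.65971201 257.12769943]
sw [432.44754745 329.37527088] [303.13927482 165.19737366]
0.55
[[-0.     0.353  0.936]
 [ 0.     0.936 -0.353]
 [-1.    -0.    -0.   ]]
```

View pics/z_scene_235.png

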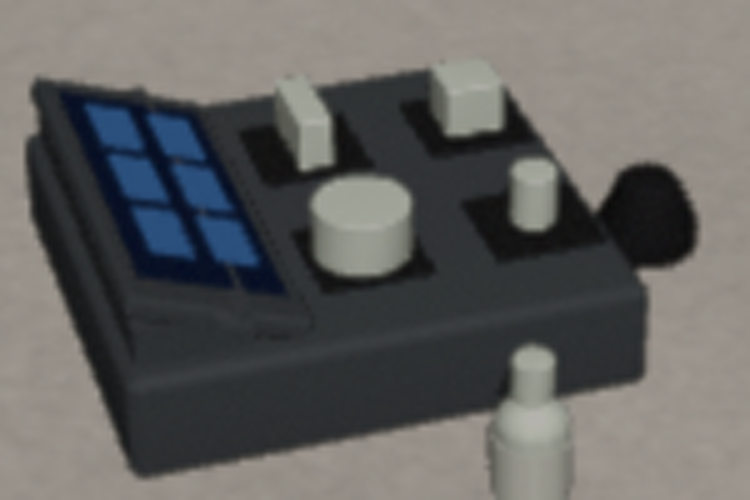

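View pics/z_side_235.png

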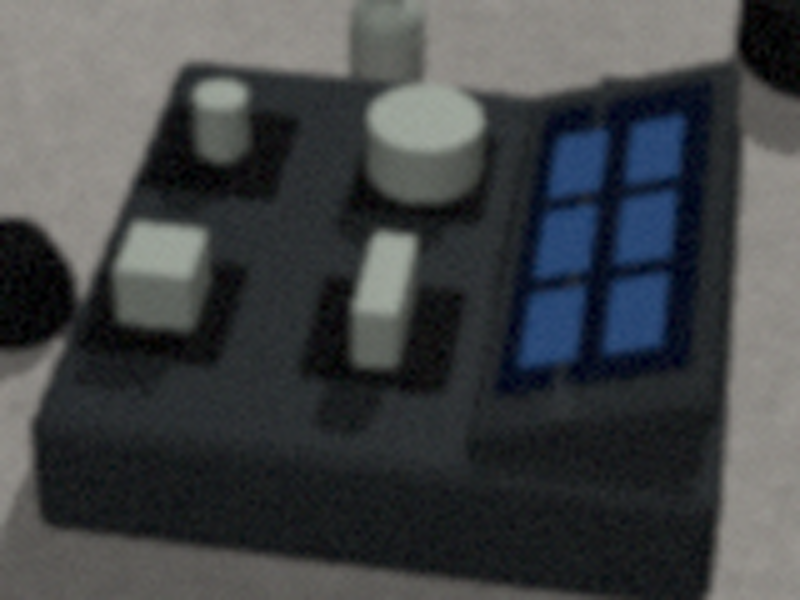

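View pics/z_scene_370.png

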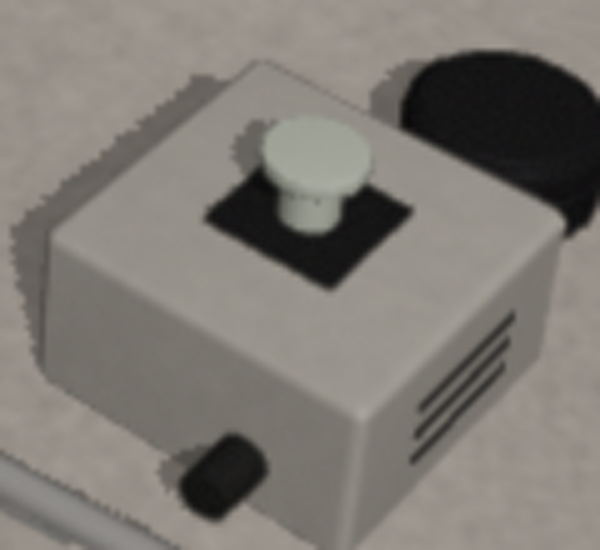

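```bash
python3 - <<'E'
from h import *
px=dict(bar=((295.2,215.4),(312,293.6),.07),sq=((327.8,211),(267,289.2),.07),sm=((341.6,228.2),(278.8,258.2),.07),lg=((306.8,235.2),(319.8,264),.07),sw=((433.2,329.6),None,.087))
A={}
for n,(a,b,z) in px.items():
    pa=back("scene",a,z); pb=back("side",b,z) if b else None
    print(n,pa.round(4),None if pb is None else pb.round(4)); A[n]=pa if pb is None else (pa+pb)/2
M={'bar':(34,-40),'sq':(-34,-40),'sm':(-34,40),'lg':(34,40)}
m=np.array([M[k] for k in M])/1000;p=np.array([A[k][:2] for k in M]);c=p.mean(0)
d=p-c; th=np.arctan2((m[:,0]*d[:,1]-m[:,1]*d[:,0]).sum(),(m*d).sum())
R=np.array([[np.cos(th),-np.sin(th)],[np.sin(th),np.cos(th)]])
f=m@R.T+c
print("yaw",th,dict(zip(M,f.round(4))),((p-f)*1000).round(1))
import math
s=env.get_state(); q=s["eef_rot"];T=Ro.from_quat([q[1],q[2],q[3],q[0]])
print("sw shift in tool",T.inv().apply(np.array([A['sw'][0],A['sw'][1],.125])-s["eef_pos"]))
E
```

```text
bar [ 0.522  -0.2031  0.07  ] [ 0.5212 -0.2055  0.07  ]
sq [ 0.4587 -0.1837  0.07  ] [ 0.455  -0.1909  0.07  ]
sm [ 0.4721 -0.1134  0.07  ] [ 0.4738 -0.1126  0.07  ]
lg [ 0.5404 -0.1269  0.07  ] [ 0.5393 -0.1328  0.07  ]
sw [0.5325 0.2139 0.087 ] None
yaw -0.23766379983964242 {'bar': array([ 0.5214, -0.2055]), 'sq': array([ 0.4553, -0.1895]), 'sm': array([ 0.4742, -0.1117]), 'lg': array([ 0.5403, -0.1277])} [[ 0.1  1.2]
 [ 1.5  2.2]
 [-1.2 -1.3]
 [-0.4 -2.1]]
sw shift in tool [ 0.10627905 -0.13684178  0.42271817]
```

Emit:
play_rows(series=[[[0.01,-0.016,0.05],[0,0,0]],[[0.025,-0.032,0.1],[0,0,0]],[[0.035,-0.048,0.15],[0,0,0]],[[0.045,-0.065,0.2],[0,0,0]],[[0.055,-0.081,0.25],[0,0,0]]], grip=0)

```text
time: 1.18
eef_pos: [0.3919, 0.3259, 0.1761]
eef_rot: [0.696, 0.127, 0.696, -0.127]
wrist_force: [0.2, 0.1, -0.3]
opening: 0.002
```

Emit:
play_rows(series=[[[0.01,-0.016,0.05],[0,0,0]],[[0.02,-0.032,0.1],[0,0,0]],[[0.03,-0.048,0.14],[0,0,0]],[[0.035,-0.056,0.173],[0,0,0]],[[0.035,-0.056,0.173],[0,0,0]]])

```text
time: 1.8
eef_pos: [0.5341, 0.2124, 0.1406]
eef_rot: [0.695, 0.128, 0.696, -0.128]
wrist_force: [-0.3, 0.1, 0.0]
opening: 0.001
```

```bash
cat >> h.py <<'E'
def rel(P):
    s=env.get_state(); q=s["eef_rot"];T=Ro.from_quat([q[1],q[2],q[3],q[0]])
    print("t",s["time"],"pos",np.round(s["eef_pos"],4),"F",np.round(s["wrist_force"],2),"op",round(s["opening"],3))
    print("tool shift",T.inv().apply(np.array(P)-s["eef_pos"]).round(4)); print(T.as_matrix().round(3).tolist())
E
python3 - <<'E'
from h import *
rel([.5325,.2135,.087])
im=env.grab_frame("wrist");cv2.imwrite("pics/w1.png",im[:,:,::-1])
im=env.grab_frame("scene");cv2.imwrite("pics/s1.png",im[:,:,::-1])
print([(r["location"],r["confidence"]) for r in env.spot_point("wrist","power_switch_top")[:2]])
print(proj("wrist",[.5325,.2135,.087]),proj("wrist",env.get_state()["eef_pos"]))
E
```

```text
t 1.8 pos [0.5341 0.2124 0.1406] F [-0.29  0.09  0.05] op 0.001
tool shift [ 0.0536  0.0005 -0.0018]
[[-0.001, 0.355, 0.935], [-0.0, 0.935, -0.355], [-1.0, -0.0, -0.0]]
[([0.5284, 0.2158, 0.0833], 0.94), ([0.6218, 0.2416, 0.0], 0.38)]
[318.94271314 259.26168452] [319.53730084 300.27854337]
```

View pics/w1.png

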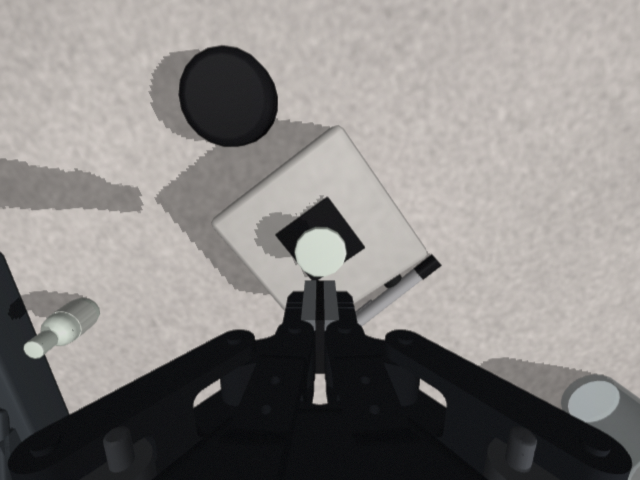

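View pics/s1.png

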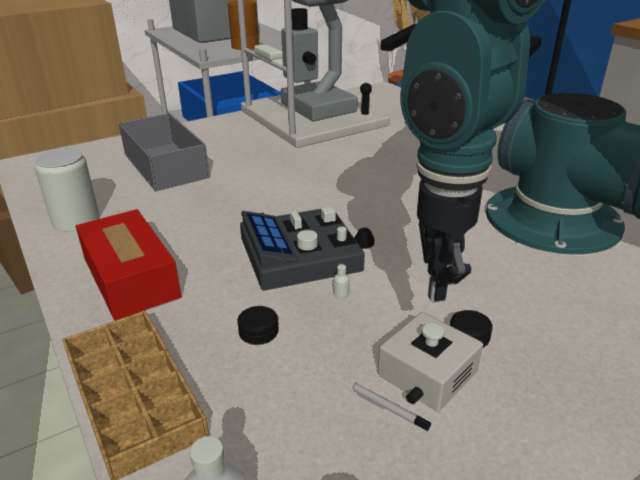

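```bash
python3 - <<'E'
from h import *
p=back("wrist",(320.5,252),.087);print(p)
rel(p)
E
```

```text
[0.52844822 0.21603694 0.087     ]
t 1.95 pos [0.5321 0.2141 0.1414] F [ 0.13 -0.8  -0.57] op -0.001
tool shift [ 0.0544  0.0005 -0.0041]
[[-0.0, 0.353, 0.936], [0.0, 0.936, -0.353], [-1.0, -0.0, -0.0]]
```

Emit:
play_rows(series=[[[0.025,0,-0.001],[0,0,0]],[[0.045,0,-0.001],[0,0,0]],[[0.051,0,-0.001],[0,0,0]],[[0.051,0,-0.001],[0,0,0]]])

```text
time: 2.45
eef_pos: [0.5315, 0.2145, 0.0907]
eef_rot: [0.696, 0.127, 0.696, -0.127]
wrist_force: [-0.2, -0.8, 0.8]
opening: 0.003
```

Emit:
play_rows(series=[[[0.003,0,0],[0,0,0]],[[0.005,0,0],[0,0,0]],[[0.007,0,0],[0,0,0]],[[0.007,0,0],[0,0,0]]])

```text
time: 2.95
eef_pos: [0.532, 0.2141, 0.0834]
eef_rot: [0.696, 0.127, 0.695, -0.127]
wrist_force: [0.8, 1.3, 1.8]
opening: -0.001
```

Emit:
play_rows(series=[[[0.002,0,0],[0,0,0]],[[0.004,0,0],[0,0,0]],[[0.006,0,0],[0,0,0]],[[0.006,0,0],[0,0,0]]])

```text
time: 3.45
eef_pos: [0.5319, 0.214, 0.0771]
eef_rot: [0.696, 0.127, 0.696, -0.127]
wrist_force: [1.2, 0.3, 1.5]
opening: -0.002
```

Emit:
play_rows(series=[[[0.001,0,0],[0,0,0]],[[0.0015,0,0],[0,0,0]]])

```text
time: 3.7
eef_pos: [0.5319, 0.214, 0.0759]
eef_rot: [0.696, 0.127, 0.696, -0.127]
wrist_force: [0.1, 0.9, 6.7]
opening: 0.003
```

```bash
python3 - <<'E'
from h import *
rel([.531,.214,.077])
for i in range(2):
  im=env.grab_frame("scene");print(np.round(env.get_state()["wrist_force"],2))
im=im[:,:,::-1]
a=cv2.resize(im[290:410,370:490],None,fx=4,fy=4,interpolation=cv2.INTER_CUBIC)
im=env.grab_frame("side")[:,:,::-1]
b=cv2.resize(im[140:220,250:330],None,fx=6,fy=6,interpolation=cv2.INTER_CUBIC)
cv2.imwrite("pics/s2.png",cv2.resize(np.hstack([a,b]),(800,400)))
E
```

```text
t 3.7 pos [0.5319 0.214  0.0759] F [0.08 0.91 6.75] op 0.003
tool shift [-0.0011 -0.0003 -0.0008]
[[0.0, 0.353, 0.936], [-0.0, 0.936, -0.353], [-1.0, 0.0, 0.0]]
[1.1  0.71 5.72]
[-0.08  0.49  4.58]
```

View pics/s2.png

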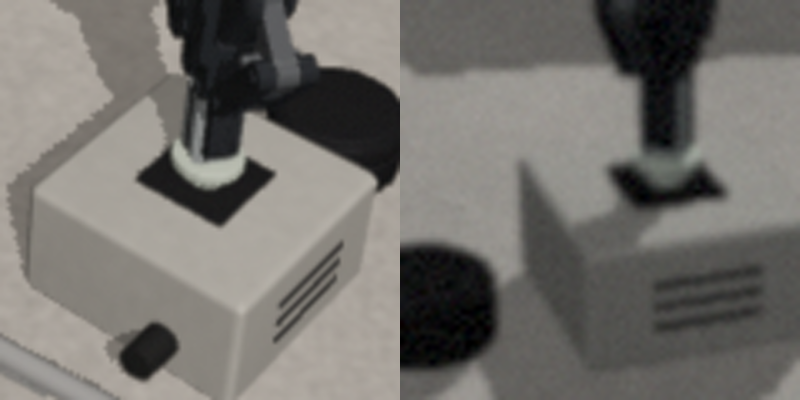

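The cap is well down, close to its bezel in both views. I'll lift off and check that it stays in.

Emit:
play_rows(series=[[[-0.01,0,0],[0,0,0]],[[-0.04,0,0],[0,0,0]],[[-0.06,-0.04,0],[0,0,0]],[[-0.06,-0.08,0],[0,0,0]]])

```text
time: 4.35
eef_pos: [0.5038, 0.1385, 0.1374]
eef_rot: [0.696, 0.127, 0.695, -0.126]
wrist_force: [0.9, -0.2, -0.3]
opening: 0.002
```

```bash
python3 - <<'E'
from h import *
im=env.grab_frame("scene")[:,:,::-1]
a=cv2.resize(im[290:410,370:490],None,fx=5,fy=5,interpolation=cv2.INTER_CUBIC)
cv2.imwrite("pics/s3.png",a)
print([(r["location"],r["confidence"]) for r in env.spot_point("scene","power_switch_top")[:2]])
rel([.521,-.205,.13])
E
```

```text
[([0.535, 0.214, 0.0767], 0.86)]
t 4.45 pos [0.5023 0.1368 0.1366] F [-0.23  1.11 -0.51] op -0.004
tool shift [ 0.0068 -0.3129  0.1388]
[[-0.0, 0.355, 0.935], [-0.001, 0.935, -0.355], [-1.0, -0.001, -0.0]]
```

View pics/s3.png

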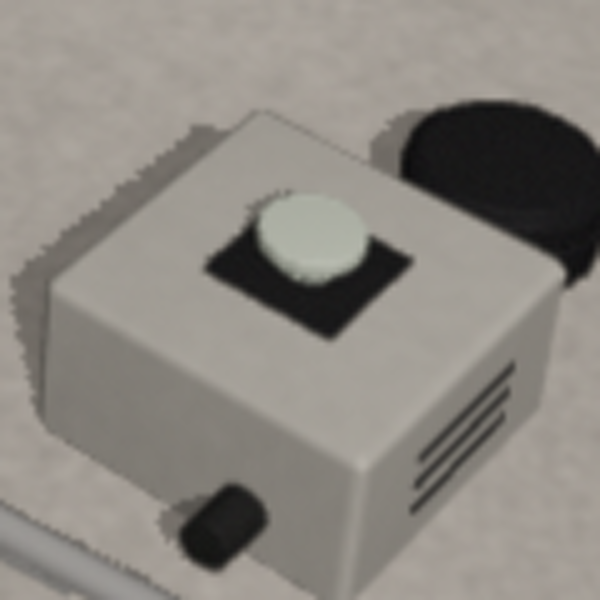

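The switch is in and stays in, with its top at about 77 mm. Now to the bar key.

Emit:
play_rows(series=[[[0,-0.055,0.024],[-0.03,0,0]],[[0,-0.11,0.048],[-0.06,0,0]],[[0,-0.165,0.072],[-0.09,0,0]],[[0,-0.22,0.096],[-0.12,0,0]],[[0,-0.27,0.12],[-0.127,0,0]]])

```text
time: 5.08
eef_pos: [0.5205, -0.1576, 0.1361]
eef_rot: [0.702, 0.082, 0.702, -0.082]
wrist_force: [0.3, 0.7, 0.4]
opening: -0.001
```

```bash
python3 - <<'E'
from h import *
rel([.521,-.205,.13])
E
```

```text
t 5.075 pos [ 0.5205 -0.1576  0.1361] F [0.26 0.66 0.38] op -0.001
tool shift [ 0.0061 -0.046   0.0114]
[[0.0, 0.231, 0.973], [0.0, 0.973, -0.231], [-1.0, 0.0, 0.0]]
```

Emit:
play_rows(series=[[[0,-0.025,0.006],[0,0,0]],[[0.003,-0.046,0.011],[0,0,0]],[[0.006,-0.046,0.011],[0,0,0]],[[0.006,-0.046,0.011],[0,0,0]]])

```text
time: 5.58
eef_pos: [0.5204, -0.2021, 0.1295]
eef_rot: [0.702, 0.082, 0.703, -0.082]
wrist_force: [0.8, -0.4, 0.3]
opening: 0.002
```

```bash
python3 - <<'E'
from h import *
cal=env.calibration("wrist")
rel([.521,-.205,.07])
im=env.grab_frame("wrist");cv2.imwrite("pics/w4.png",im[:,:,::-1])
rel([.521,-.205,.07])
for n,P in dict(bar=[.5214,-.205,.07],sq=[.4553,-.1895,.07],sm=[.474,-.112,.07],lg=[.5403,-.1277,.07]).items(): print(n,proj("wrist",P))
for l in ["bar_key_top","small_round_key_top"]:
  print([(r["location"],r["confidence"]) for r in env.spot_point("wrist",l)[:2]])
E
```

```text
t 5.575 pos [ 0.5204 -0.2021  0.1295] F [ 0.76 -0.39  0.35] op 0.002
tool shift [ 0.0595 -0.0027  0.0013]
[[-0.001, 0.231, 0.973], [0.001, 0.973, -0.231], [-1.0, 0.001, -0.001]]
t 5.625 pos [ 0.5205 -0.202   0.1297] F [-0.37  0.69 -0.03] op -0.005
tool shift [ 0.0597 -0.0028  0.0012]
[[-0.0, 0.231, 0.973], [0.0, 0.973, -0.231], [-1.0, 0.0, -0.001]]
bar [315.15416625 257.8046495 ]
sq [314.42208005 145.59208679]
sm [454.70280608 146.16786757]
lg [442.48779456 258.67498275]
[([0.5216, -0.206, 0.0692], 0.67)]
[([0.4758, -0.1124, 0.0705], 0.84)]
```

View pics/w4.png

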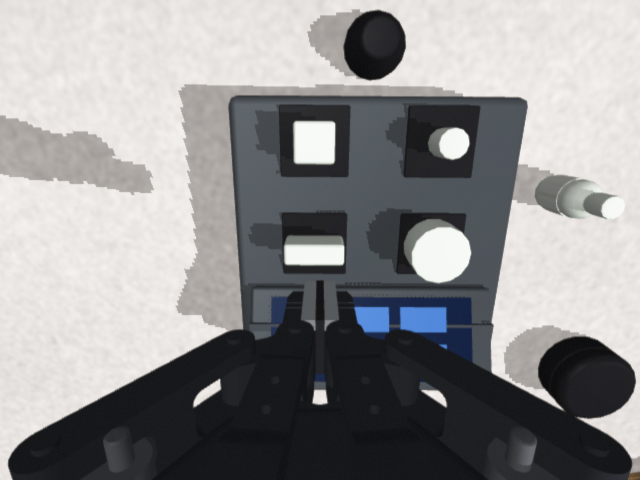

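```bash
python3 - <<'E'
from h import *
im=cv2.imread("pics/w4.png");cv2.imwrite("pics/w4z.png",cv2.resize(im[95:300,230:520],None,fx=2.7,fy=2.7,interpolation=cv2.INTER_CUBIC))
for uv in [(315,252),(314,142.5),(454.5,143),(441,252)]: print(back("wrist",uv,.07).round(4))
E
```

```text
[ 0.5179 -0.2044  0.07  ]
[ 0.4538 -0.1895  0.07  ]
[ 0.4724 -0.112   0.07  ]
[ 0.5359 -0.1281  0.07  ]
```

View pics/w4z.png

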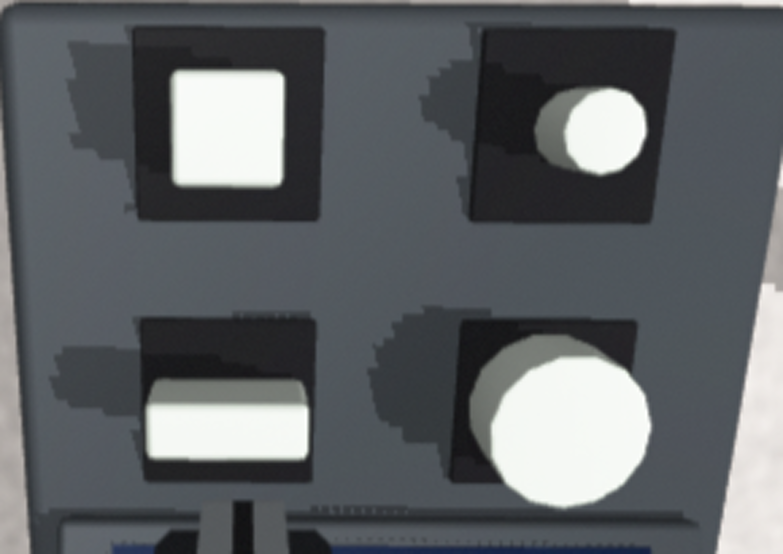

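Emit:
play_rows(series=[[[0.025,-0.0015,-0.0005],[0,0,0]],[[0.045,-0.0015,-0.0005],[0,0,0]],[[0.055,-0.0015,-0.0005],[0,0,0]],[[0.06,-0.0015,-0.0005],[0,0,0]],[[0.06,-0.0015,-0.0005],[0,0,0]]])

```text
time: 6.35
eef_pos: [0.5199, -0.2043, 0.07]
eef_rot: [0.702, 0.082, 0.702, -0.082]
wrist_force: [0.0, 0.2, 0.3]
opening: -0.0
```

Emit:
play_rows(series=[[[0.002,0,0],[0,0,0]],[[0.004,0,0],[0,0,0]],[[0.006,0,0],[0,0,0]],[[0.008,0,0],[0,0,0]],[[0.008,0,0],[0,0,0]]])

```text
time: 6.98
eef_pos: [0.5199, -0.2045, 0.0617]
eef_rot: [0.702, 0.082, 0.702, -0.083]
wrist_force: [1.0, -0.6, 1.7]
opening: -0.001
```

Emit:
play_rows(series=[[[0.0015,0,0],[0,0,0]],[[0.0025,0,0],[0,0,0]],[[0.003,0,0],[0,0,0]]])

```text
time: 7.35
eef_pos: [0.5199, -0.2045, 0.0589]
eef_rot: [0.702, 0.082, 0.702, -0.083]
wrist_force: [1.1, 0.4, 6.7]
opening: -0.002
```

Emit:
play_rows(series=[[[-0.01,0,0],[0,0,0]],[[-0.06,0,0],[0,0,0]],[[-0.07,0.04,-0.033],[0,0,0]],[[-0.07,0.08,-0.066],[0,0,0]],[[-0.07,0.08,-0.066],[0,0,0]]])

```text
time: 7.98
eef_pos: [0.4722, -0.1088, 0.1295]
eef_rot: [0.702, 0.082, 0.703, -0.081]
wrist_force: [0.2, -0.4, -0.3]
opening: -0.0
```

```bash
python3 - <<'E'
from h import *
rel([.4735,-.112,.07])
im=env.grab_frame("side")[:,:,::-1]
a=cv2.resize(im[240:360,235:395],None,fx=5,fy=5,interpolation=cv2.INTER_CUBIC)
cv2.imwrite("pics/s5.png",a)
im=env.grab_frame("wrist")[:,:,::-1];cv2.imwrite("pics/w5.png",im)
print(proj("wrist",[.4735,-.112,.07]))
for c in ["side","wrist"]:
  for l in ["bar_key_top","small_round_key_top"]:
    print(c,l,[(r["location"],r["confidence"]) for r in env.spot_point(c,l)[:2]])
E
```

```text
t 7.975 pos [ 0.4722 -0.1088  0.1295] F [ 0.22 -0.36 -0.28] op -0.0
tool shift [ 0.0595 -0.0028  0.0021]
[[-0.001, 0.229, 0.973], [0.001, 0.973, -0.229], [-1.0, 0.0, -0.001]]
[318.05718802 254.93693029]
side bar_key_top [([0.5176, -0.2037, 0.0601], 0.58)]
side small_round_key_top [([0.4738, -0.1137, 0.0725], 0.44)]
wrist bar_key_top [([0.5199, -0.2059, 0.0572], 0.71), ([0.4528, -0.1935, 0.0708], 0.69)]
wrist small_round_key_top [([0.4744, -0.1127, 0.0711], 0.58)]
```

View pics/s5.png

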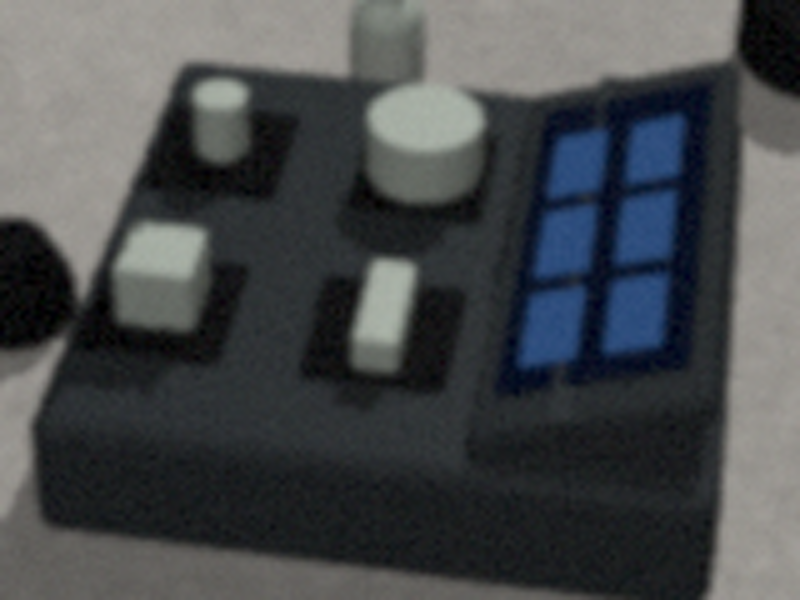

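View pics/w5.png

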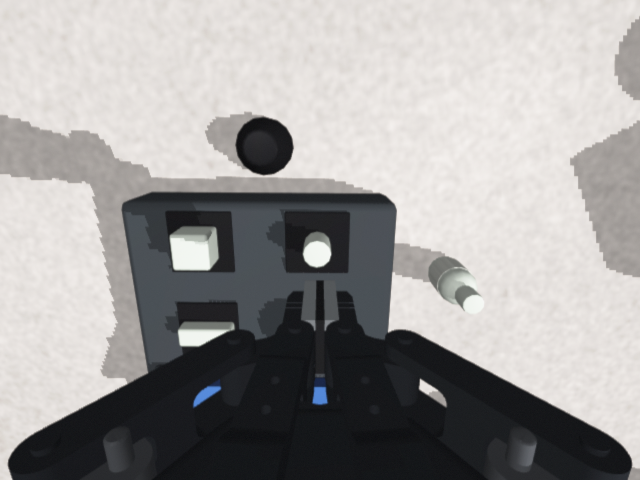

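The bar key is in, and the square, large round and small round keys still stand out. The wrist view puts the small key's top at (317,250), just ahead of the fingers as predicted. I'll press it now.

Emit:
play_rows(series=[[[0.025,-0.002,0.0005],[0,0,0]],[[0.045,-0.002,0.0005],[0,0,0]],[[0.055,-0.002,0.0005],[0,0,0]],[[0.06,-0.002,0.0005],[0,0,0]],[[0.06,-0.002,0.0005],[0,0,0]]])

```text
time: 8.9
eef_pos: [0.4743, -0.1135, 0.0689]
eef_rot: [0.702, 0.082, 0.702, -0.083]
wrist_force: [-0.4, 0.5, -0.0]
opening: -0.001
```

Emit:
play_rows(series=[[[0.002,0,0],[0,0,0]],[[0.004,0,0],[0,0,0]],[[0.006,0,0],[0,0,0]],[[0.008,0,0],[0,0,0]],[[0.008,0,0],[0,0,0]]])

```text
time: 9.52
eef_pos: [0.4743, -0.1135, 0.0608]
eef_rot: [0.702, 0.082, 0.702, -0.083]
wrist_force: [1.3, -1.2, 2.1]
opening: -0.0
```

Emit:
play_rows(series=[[[0.001,0,0],[0,0,0]],[[0.002,0,0],[0,0,0]],[[0.002,0,0],[0,0,0]]])

```text
time: 9.9
eef_pos: [0.4744, -0.1134, 0.0589]
eef_rot: [0.702, 0.082, 0.702, -0.082]
wrist_force: [1.3, -0.9, 3.8]
opening: -0.002
```

Emit:
play_rows(series=[[[0.001,0,0],[0,0,0]],[[0.001,0,0],[0,0,0]]])

```text
time: 10.15
eef_pos: [0.4743, -0.1135, 0.0579]
eef_rot: [0.702, 0.082, 0.702, -0.083]
wrist_force: [1.7, -0.3, 4.6]
opening: -0.002
```

Emit:
play_rows(series=[[[-0.01,0,0],[0,0,0]],[[-0.06,0,0],[0,0,0]],[[-0.12,0,0],[0,0,0]],[[-0.15,0,-0.03],[0,0,0]],[[-0.15,0,-0.03],[0,0,0]]])

```text
time: 10.78
eef_pos: [0.4444, -0.1062, 0.2101]
eef_rot: [0.703, 0.082, 0.701, -0.083]
wrist_force: [-0.3, 0.2, -0.5]
opening: -0.0
```

```bash
python3 - <<'E'
from h import *
rel([.4735,-.112,.07])
im=env.grab_frame("side")[:,:,::-1]
cv2.imwrite("pics/s6.png",cv2.resize(im[140:360,215:445],None,fx=2.7,fy=2.7,interpolation=cv2.INTER_CUBIC))
im=env.grab_frame("scene")[:,:,::-1]
cv2.imwrite("pics/c6.png",cv2.resize(im[190:440,220:500],None,fx=2.4,fy=2.4,interpolation=cv2.INTER_CUBIC))
for c in ["side","scene"]:
  for l in ["power_switch_top","bar_key_top","small_round_key_top"]:
    print(c,l,[(r["location"],r["confidence"]) for r in env.spot_point(c,l)[:2]])
E
```

```text
t 10.775 pos [ 0.4444 -0.1062  0.2101] F [-0.31  0.16 -0.5 ] op -0.0
tool shift [0.1402 0.0012 0.0292]
[[0.003, 0.232, 0.973], [-0.001, 0.973, -0.232], [-1.0, -0.001, 0.003]]
side power_switch_top []
side bar_key_top [([0.5202, -0.2035, 0.0605], 0.77)]
side small_round_key_top [([0.4742, -0.1114, 0.0595], 0.58), ([0.536, -0.1249, 0.0694], 0.22)]
scene power_switch_top [([0.5345, 0.2153, 0.0819], 0.82)]
scene bar_key_top [([0.5182, -0.2049, 0.0609], 0.67), ([0.4227, 0.1891, 0.0004], 0.62)]
scene small_round_key_top [([0.4743, -0.1085, 0.0596], 0.4), ([0.5402, -0.126, 0.0673], 0.18)]
```

View pics/s6.png

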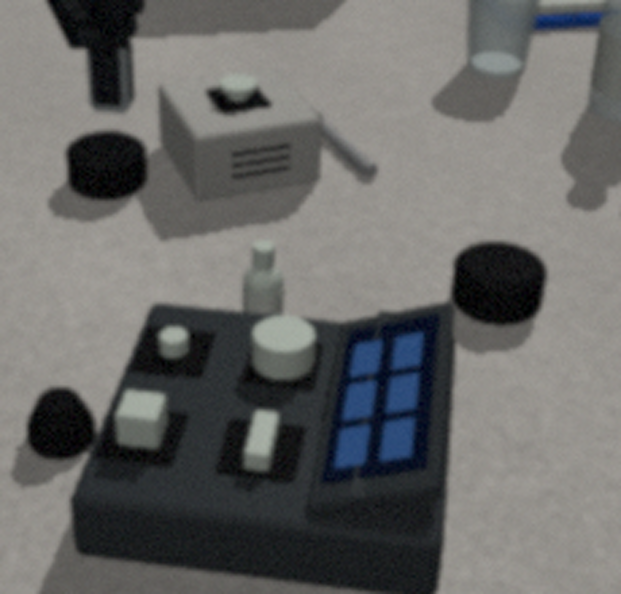

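View pics/c6.png

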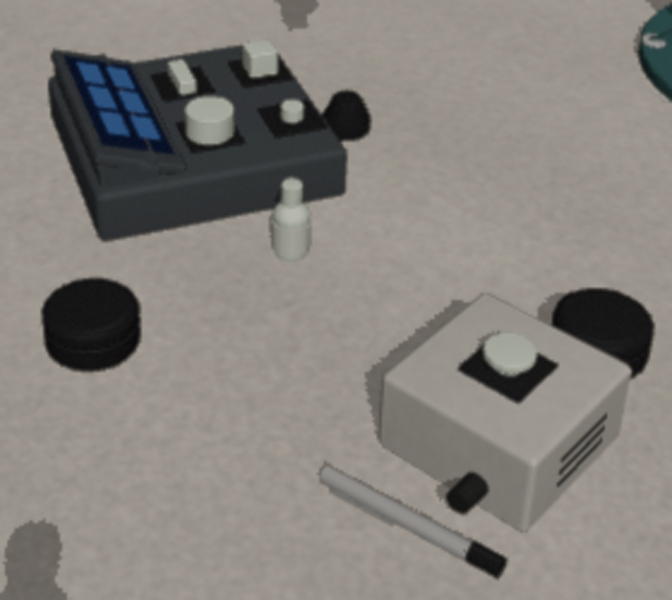

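All three are down and the bystanders look unmoved. The network's one switch reading of 82 mm is odd, so I'll compare that picture with the one taken right after the press before handing in.

```bash
python3 - <<'E'
from h import *
im=env.grab_frame("scene")[:,:,::-1]
a=cv2.resize(im[290:410,370:490],None,fx=5,fy=5,interpolation=cv2.INTER_CUBIC)
d=cv2.absdiff(a,cv2.imread("pics/s3.png")).max(2)
print(d[150:330,180:430].mean(),d[150:330,180:430].max())
r=env.spot_point("scene","power_switch_top");print(r[0]["location"])
print(env.get_state()["time"]); env.close_job()
E
```

```text
7.138488888888889 10
[0.5341, 0.2141, 0.0773]
11.275
the job is handed in; nothing more can be done
```

I pushed in the power box switch, then the bar key, then the small round key, in that order, each with a light fingertip push of about 1 cm. The force readings I took stayed under 7 N. I then lifted the arm clear and handed the job in at about 11.3 s.

- **Pressed in:** the last pictures show all three down. The measured tops are about 77 mm for the switch and 60 mm for each of the two keys.
- **Left alone:** the square key and the large round key still stand out. Nothing else on the table appears to have moved.
- **One reading disagreed:** a single estimate put the switch top at 82 mm. The next one gave 77 mm, and the picture matched the one taken just after the switch was pressed (highest pixel difference 10 of 255), so I took the 82 mm as a wrong reading.

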